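# Key the collar onto the tablet stand's post

### The job

Put the tablet stand together: pick up the aluminium collar with the lug and inner tab, slip it over the keyed post, and turn it with light pressure until its tab drops into the keyway and the collar sits fully home, flat on the base, then let go and draw back. Be gentle, do not force it onto the post, and leave the other things where they lie.

Things in the scene. Friction and masses are not known exactly. Their poses are not given: they have to be found in the camera images.
- collar: Keyed collar: plain aluminium ring 36 mm tall, 48 mm outer diameter, about 160 g, standing upright on the table. For gripping it has two flat cheeks parallel to its x axis, 50 mm apart (y = -25 and +25 mm), 26 mm long, full height. A lug 14 mm wide, 26 mm tall sticks out along +x to 41.5 mm from the axis. Origin: centre of the underside, z up along the axis.
- collar_tab (a point): The collar's single inner tab, on the lug's side (+x), 8 mm wide: its tip is 13 mm from the axis, and it spans 11 to 27 mm above the underside. This point: middle of the tip's lower edge; axes as the collar's. The bore is 39.4 mm across and its mouth flares to 45 mm over the lowest 7 mm.
- base: The stand: grey steel plate 150 (x) by 130 (y) by 10 mm that does not move. Origin: centre of its underside, z up. A fixed steel post stands at the plate's centre: a shoulder 36 mm across and 24 mm tall, above it a spigot 21 mm across and 22 mm tall with a tapered top (post top 46 mm above the plate's top).
- shoulder_top (a point): On the post's axis, at the top of the shoulder, 34 mm above the base's origin; axes as the base's. One keyway, 10 mm wide, 6 mm deep, open at the top, runs down the whole shoulder. It faces the base's +x only roughly, up to 0.7 rad to either side; that angle is not measured: see it or feel for it. Tab on the shoulder: collar's underside 13 mm above the plate; home: on the plate.
- spacer: Another part: plain aluminium ring without tab, cheeks or lug, 48 mm across, 39 mm bore, 20 mm tall. Not wanted. Origin: centre of the underside.
- knob: Bystander: small black clamping knob, 20 mm across, 20 mm tall. Origin: centre of the underside.
- driver: Bystander: red-handled screwdriver, about 200 mm long, lying on the table to the right of the rings. Origin: near its middle, on the table.
- mug: Bystander: white mug 80 mm across, 90 mm tall, beyond the stand. Origin: centre of the underside.
- phone: Bystander: black phone 75 by 150 by 9 mm lying flat. Origin: centre of the underside.
- cradle: Bystander: the stand's tablet cradle, a flat aluminium arm 120 mm long with a black crossbar 90 mm wide, 22 mm tall, lying left of the stand. Origin: underside of the arm's middle.
Things that resemble listed ones, but are neither listed nor needed, are in the scene too. Leave any green, orange or turquoise look-alike of the collar alone.

How it is judged:
By the outcome, as a careful person would: the job done as asked, in the order asked, and still so for the second after the job is handed in, with the robot touching nothing.
It also fails if it takes over 72 s, if anything falls off the work surface, if the arm or the gripper's body presses on something with over 40 N, if the wrist force passes 120 N, or if a joint passes its speed limit or range.

### The arm

A 6-joint arm with a two-finger parallel gripper is mounted at the origin on the work surface. World frame = base frame: x ahead of the robot, y to its left, z up, the work surface at z = 0. Lengths are in m, angles in rad, forces in N, time in s.
With the tool pointing down it reaches from about 0.425 to 0.95 m from the base axis. Payload 3.5 kg.
Tool frame: the origin (TCP) lies at the very end of the fingers, on their centre line; the grasp point (between the pads) lies ctrl.grip_point_offset behind it (ctrl.grip_point_offset is the distance from the TCP to the grasp point, in m); z points along the fingers, y is the direction in which the jaws open and shut (so a half turn about z gives the same grasp; the last joint's range is limited). The gripper opens to 85 mm and grips with 20 to 120 N. Pads are 22 mm wide; open, the fingers measure 114 mm over their backs; the gripper's body (76 mm by 85 mm) begins 54 mm behind the grasp point. The pads swing forward as they close: fully open they stand 13 mm farther back than shut.
Start: joints at [1, 0.286, 1.577, -0, 1.279, -0.15], TCP at [0.276, 0.616, 0.231] pointing down, gripper open.
Joint ranges: [-2.77, 2.77], [-0.9, 2.22], [0.21, 2.48], [-1.53, 4.67], [0.24, 2.81], [-2.84, 2.84]. Speed limits (rad/s): [2.79, 2.79, 3.14, 3.14, 3.14, 3.14].

### API

Orientations are given as a unit quaternion [x, y, z, w].
In Python, from plant import ctrl gives the robot as it stands.
- The arm moves only by the tool servo_tool, never from a script. Its argument "increments" is a list of rows, each a list of 5 numbers: the opening, from 0 (shut) to 1 (fully open), then the shift along the world's x, y, z in units of 40 mm (1.0 is 40 mm), then the turn about the world's z in units of 5 degrees (1.0 is 5 degrees). A call has exactly 10 rows; each row is the pose to reach, as a shift and turn from the pose measured when the call began; what a row does not reach only later rows make up. A row lasts 1/12 s, in which the tool goes at most 41.7 mm and 7.16 degrees, less where a joint would pass 70% of its speed; a pose out of reach is approached as far as the arm can. A call with a gripper value outside its range is refused whole. The fingers move at their own pace and stop on an object; "grip_force" is the grip in N (left out, the last holds). Time passes only in rows, so rows that repeat a pose let the fingers close, or fill a call up. It gives the time, the measured TCP pose, the force and the opening at its end, in the units of the state.
- ctrl.get_state(): the state, without advancing time (a new reading comes with each control period).
- ctrl.read_camera(name): name is "side" or "top" or "wrist"; returns a dict with "frame" (480x640x3 uint8, red, green, blue), "K" (3x3 intrinsics, pixels), "extrinsics" (4x4, takes a point from camera to world coordinates). Camera axes: x right, y down, z forward; pixel columns grow to the right and rows downward; lengths in m; the calibration is good to about 2 mm. A picture is of the moment at which its call begins. There is no depth.
- ctrl.sign_off(): hands the job in, once; it reports no verdict.
Trained networks look in a picture, given as the dict that the camera call returned (one of the last four; its "shot" number tells which), for a name from the list of things; names that differ only in an ending like _2 or _b are one class to them, and where a whole thing is asked for, a point or a joint stands for the part that bears it (a point fixed in the world has none). Each returns a list of dicts, best first, with "conf" (0 to 1); they miss things now and then, are a little off and sometimes report something else, mostly with a low value. They report only what shows in the picture. A call takes as long as a camera call. They do not tell look-alikes from the thing itself.
- ctrl.masks_of(picture, query): "region" (480x640 bool, what is visible of it) and "extent" ([left, top, right, bottom] in pixels, round what is visible of it).
- ctrl.landmark_of(picture, query): "centre" ([row, column] in pixels: a listed point, or the origin of a listed thing).
The state is a dict: "time": time; "qpos": joint angles; "dq": joint speeds; "joint_efforts": joint torques, N m; "eef_pos": TCP position; "tcp_rot": TCP orientation; "contact_force": force on the tool from outside, world axes, zero at the start; "wrist_torque": the same for the moment, N m; "opening": opening from 0.0 (shut) to 1.0 (fully open).
Only numpy, scipy, OpenCV 4.12 (cv2) and the standard library are available. Lean on these libraries where they do the work, as an engineer would, in place of code of your own. Each camera call takes 0.05 s, during which the arm holds its last target. There are 200 camera calls.

## Working session

There is one attempt and no reset: what is moved stays moved. The work goes in short steps, Python scripts to look and compute and a tool call to move; the robot and the scene stay as the last step left them, time stands still between calls to the robot, and variables do not carry over. Pictures are saved under pics/ and viewed, about 8 in all and at most 12, crops included, and the job is handed in when it is done.

Besides the shell and the picture viewer there is one more tool, called after "Call:" as name([rows], argument=value, ...), one row to a line, values as JSON. servo_tool: Moves the arm, as the interface text tells. Its arguments: {"type":"object","properties":{"increments":{"type":"array"},"grip_force":{"type":"number"}},"required":["increments"]}

```bash
mkdir -p pics; ls; cat > h.py <<'E'
import numpy as np,cv2
from plant import ctrl
def shot(cam,name=None):
    p=ctrl.read_camera(cam)
    if name: cv2.imwrite(f'pics/{name}.png',p['frame'][:,:,::-1])
    return p
def ray(p,rc):
    K=p['K'];T=p['extrinsics'];d=T[:3,:3]@np.linalg.inv(K)@np.array([rc[1],rc[0],1.]);return T[:3,3],d
def onz(p,rc,z):
    o,d=ray(p,rc);return o+d*(z-o[2])/d[2]
def proj(p,X):
    T=p['extrinsics'];c=T[:3,:3].T@(np.array(X)-T[:3,3]);u=p['K']@c;return u[1]/u[2],u[0]/u[2]
E
python3 - <<'E'
from h import *
np.set_printoptions(precision=3,suppress=True)
print({k:v for k,v in ctrl.get_state().items()},ctrl.grip_point_offset)
H=dict(collar=0,collar_tab=.011,base=0,shoulder_top=.034,spacer=0,knob=0,mug=0,driver=0)
for c in('top','side'):
    p=shot(c,c+'0');print(c,p['extrinsics'][:3,3])
    for q in H:
        for d in ctrl.landmark_of(p,q)[:4]: print(q,round(d['conf'],2),np.array(d['centre']),onz(p,d['centre'],H[q]))
E
```

```text
pics
{'time': 0.0, 'qpos': array([ 1.   ,  0.287,  1.578, -0.   ,  1.279, -0.15 ]), 'dq': array([ 0.002, -0.001,  0.001, -0.001, -0.   , -0.001]), 'joint_efforts': array([ -0.   , -40.596, -29.264,  -0.   ,   0.006,  -0.   ]), 'eef_pos': array([0.275, 0.616, 0.23 ]), 'tcp_rot': array([ 0.209,  0.978, -0.001, -0.   ]), 'contact_force': array([-0.439, -0.15 , -0.025]), 'wrist_torque': array([-0.032,  0.017, -0.02 ]), 'opening': 1.0004014065057356} 0.0187
top [0.425 0.042 0.878]
collar 0.68 [192.8 388.1] [ 0.638 -0.112  0.   ]
collar 0.64 [342.8 381.7] [ 0.353 -0.098  0.   ]
collar 0.57 [285.  398.8] [ 0.46  -0.131  0.   ]
collar 0.55 [299.7 340. ] [ 0.431 -0.02   0.   ]
collar_tab 0.91 [347.3 390.1] [ 0.346 -0.112  0.011]
collar_tab 0.82 [288.6 337.3] [ 0.451 -0.014  0.011]
collar_tab 0.74 [198.3 387.9] [ 0.624 -0.11   0.011]
collar_tab 0.69 [192.2 440. ] [ 0.638 -0.21   0.011]
base 0.93 [254.7 242.4] [0.513 0.165 0.   ]
shoulder_top 0.74 [250.9 240.7] [0.516 0.163 0.034]
shoulder_top 0.22 [123.7 368.9] [ 0.764 -0.07   0.034]
spacer 0.85 [192.6 439.8] [ 0.64  -0.213  0.   ]
spacer 0.75
[... 241 characters left out ...]
.686  0.803]
collar 0.87 [353.3 305.2] [ 0.458 -0.144  0.   ]
collar 0.83 [299.4 270.3] [ 0.442 -0.016  0.   ]
collar 0.8 [435.2 236.8] [ 0.316 -0.24   0.   ]
collar 0.71 [354.7 234.1] [ 0.351 -0.104  0.   ]
collar_tab 0.82 [438.7 242.4] [ 0.321 -0.254  0.011]
collar_tab 0.79 [304.4 393.1] [ 0.629 -0.114  0.011]
collar_tab 0.75 [293.4 277.1] [ 0.455 -0.016  0.011]
collar_tab 0.7 [358.2 233.6] [ 0.347 -0.118  0.011]
base 0.71 [221. 278.] [0.52  0.171 0.   ]
shoulder_top 0.89 [207.8 275. ] [0.517 0.174 0.034]
spacer 0.78 [349.9 427.8] [ 0.642 -0.212 -0.   ]
knob 0.45 [287.9 344.8] [ 0.572 -0.04   0.   ]
mug 0.78 [210.  406.3] [0.77  0.104 0.   ]
driver 0.56 [430.1 373.5] [ 0.501 -0.306  0.   ]
```

View pics/top0.png

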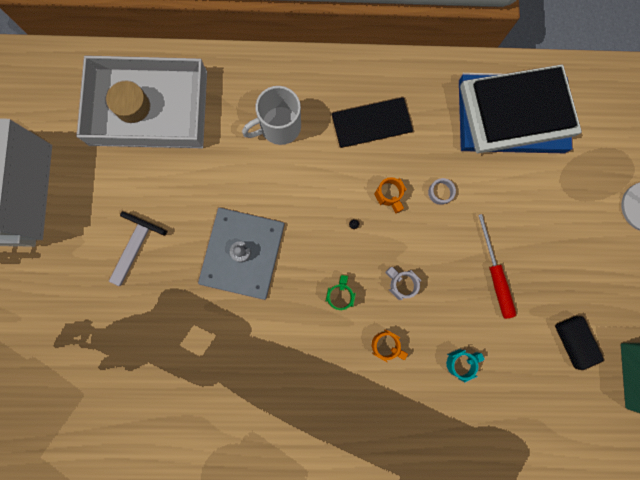

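View pics/side0.png

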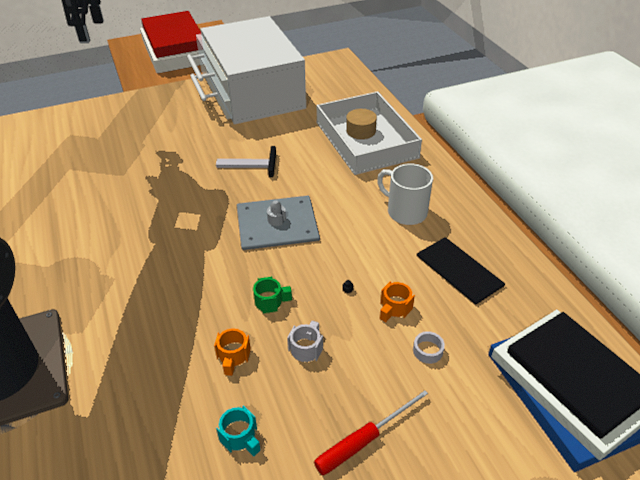

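Top view: the grey collar stands at about (405,285) with its lug up-left. The stand is at (241,252). Grey plain spacer is at (442,190), and the green, orange and turquoise ones are look-alikes. I'll look at the post from close by first.

Call:
servo_tool([
  [1,0.5,-0.9,0,0],
  [1,1,-1.8,0,0],
  [1,1.5,-2.7,0,0],
  [1,2,-3.6,0,0],
  [1,2.5,-4.5,0,0],
  [1,3,-5.4,0,0],
  [1,3.5,-6.3,0,0],
  [1,4,-7.2,0,0],
  [1,4.4,-8,0,0],
  [1,4.4,-8,0,0],
])

```text
time: 1.73
eef_pos: [0.4544, 0.2913, 0.2317]
tcp_rot: [0.212, 0.977, -0.001, 0.001]
contact_force: [-0.3, -0.7, 0.3]
opening: 1.003
```

```bash
python3 - <<'E'
from h import *
np.set_printoptions(precision=3,suppress=True)
s=ctrl.get_state();print(s['eef_pos'],s['tcp_rot'],s['time'])
p=shot('wrist','w1');print(p['extrinsics'],p['K'])
print(proj(p,[.517,.17,.034]))
for d in ctrl.landmark_of(p,'shoulder_top')[:2]:print(d['conf'],d['centre'],onz(p,d['centre'],.034))
for d in ctrl.landmark_of(p,'base')[:2]:print(d['conf'],d['centre'],onz(p,d['centre'],0))
E
```

```text
[0.454 0.291 0.232] [ 0.212  0.977 -0.001  0.001] 1.7333
[[ 0.414  0.877  0.242  0.393]
 [ 0.91  -0.399 -0.111  0.32 ]
 [-0.001  0.267 -0.964  0.373]
 [ 0.     0.     0.     1.   ]] [[379.012   0.    325.003]
 [  0.    379.012 238.305]
 [  0.      0.      1.   ]]
(np.float64(317.11398533205715), np.float64(238.93810601724425))
0.75 [315.3, 236.4] [0.514 0.169 0.034]
0.89 [301.7, 244.3] [0.516 0.169 0.   ]
```

View pics/w1.png

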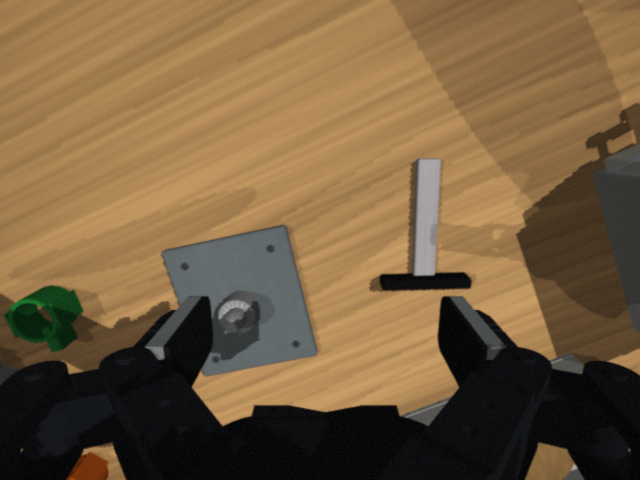

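The post is at (237,315) in this view, but it is in shadow and too small to read. I'll move so the camera is right above it.

Call:
servo_tool([
  [1,0.5,-0.6,-0.4,0],
  [1,1,-1.2,-0.8,0],
  [1,1.5,-1.8,-1.2,0],
  [1,2,-2.4,-1.6,0],
  [1,2.5,-3,-2,0],
  [1,3,-3.6,-2.5,0],
  [1,3,-3.7,-2.5,0],
  [1,3,-3.7,-2.5,0],
  [1,3,-3.7,-2.5,0],
  [1,3,-3.7,-2.5,0],
])

```text
time: 2.72
eef_pos: [0.5717, 0.1498, 0.1326]
tcp_rot: [0.208, 0.978, 0.001, 0.001]
contact_force: [0.7, 0.7, -0.8]
opening: 1.003
```

```bash
python3 - <<'E'
from h import *
np.set_printoptions(precision=3,suppress=True)
p=shot('wrist')
print(p['extrinsics'])
for d in ctrl.landmark_of(p,'shoulder_top')[:2]:print(d['conf'],d['centre'],onz(p,d['centre'],.034))
for d in ctrl.landmark_of(p,'base')[:2]:print(d['conf'],d['centre'],onz(p,d['centre'],0))
# rectify: plane z=.034 world map, up=+x, left=+y, .15mm/px
c=np.array([.515,.170]);h=.05
P=[(c[0]+a,c[1]+b,.034) for a,b in((h,h),(h,-h),(-h,-h),(-h,h))]
src=np.float32([proj(p,q)[::-1] for q in P]);print(src)
M=cv2.getPerspectiveTransform(src,np.float32([[0,0],[600,0],[600,600],[0,600]]))
w=cv2.warpPerspective(p['frame'],M,(600,600),flags=cv2.INTER_CUBIC)
w=cv2.convertScaleAbs(w,alpha=1.5,beta=10)
cv2.imwrite('pics/w2.png',w[:,:,::-1]);np.savez('w2.npz',f=p['frame'],K=p['K'],E=p['extrinsics'])
# base outline
for m in ctrl.masks_of(p,'base')[:1]:
    print(m['conf'],m['extent']);ys,xs=np.nonzero(m['region'])
    G=np.float32([onz(p,(y,x),.01)[:2] for y,x in zip(ys,xs)]);print(cv2.minAreaRect(G))
E
```

```text
[[ 0.408  0.88   0.243  0.51 ]
 [ 0.913 -0.394 -0.106  0.177]
 [ 0.002  0.265 -0.964  0.275]
 [ 0.     0.     0.     1.   ]]
0.69 [149.5, 311.1] [0.516 0.166 0.034]
[[420.528 186.991]
 [278.766 248.553]
 [205.723 102.678]
 [359.815  27.051]]
0.65 [192.6, 6.9, 421.5, 269.4]
((0.5161303877830505, 0.16736102104187012), (0.12886753678321838, 0.1487049013376236), 77.64755249023438)
```

View pics/w2.png

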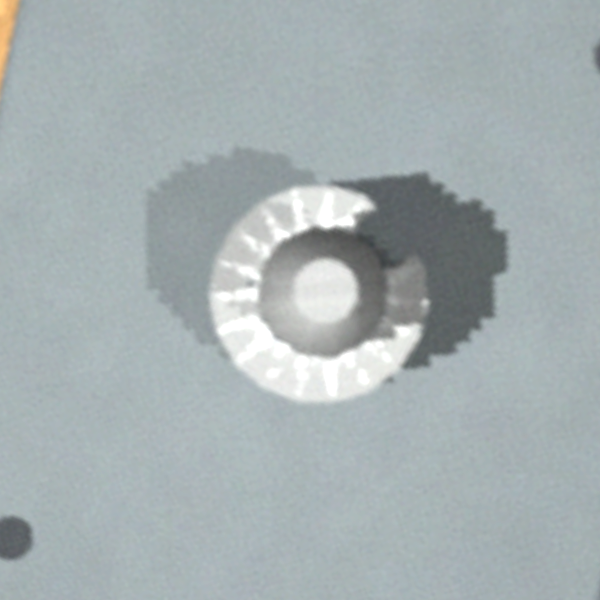

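The centre is at about (320,294) and the notch at upper right around (395,228), between edges 30° and 65° clockwise from +x. So the keyway faces about -48° in the world, with the post at (0.516, 0.167). Next I go to the collar, turning the tool.

Call:
servo_tool([
  [1,0,-0.3,0.5,1.4],
  [1,-0.2,-1,1,2.8],
  [1,-0.4,-1.8,1.5,4.2],
  [1,-0.7,-2.6,1.7,5.6],
  [1,-1,-3.4,1.7,7],
  [1,-1.3,-4.2,1.7,8.4],
  [1,-1.6,-5,1.7,9.8],
  [1,-1.9,-5.8,1.7,11.2],
  [1,-2.2,-6.6,1.7,12.6],
  [1,-2.2,-6.6,1.7,13.6],
])

```text
time: 3.75
eef_pos: [0.4825, -0.1183, 0.2013]
tcp_rot: [-0.375, 0.927, -0.0, 0.0]
contact_force: [1.0, -0.2, 0.1]
opening: 0.998
```

Call:
servo_tool([
  [1,0,0,0,0],
  [1,0,0,0,0],
  [1,0,0,0,0],
  [1,0,0,0,0],
  [1,0,0,0,0],
  [1,0,0,0,0],
  [1,0,0,0,0],
  [1,0,0,0,0],
  [1,0,0,0,0],
  [1,0,0,0,0],
])

```text
time: 4.58
eef_pos: [0.4825, -0.1182, 0.2013]
tcp_rot: [-0.375, 0.927, -0.0, 0.0]
contact_force: [-0.4, -0.4, 0.1]
opening: 0.998
```

```bash
python3 - <<'E'
from h import *
np.set_printoptions(precision=3,suppress=True)
s=ctrl.get_state();print(s['eef_pos'],s['qpos'],s['tcp_rot'],2*np.degrees(np.arctan2(s['tcp_rot'][1],s['tcp_rot'][0])))
p=shot('wrist')
for q,z in(('collar',0),('collar_tab',.011)):
  for d in ctrl.landmark_of(p,q)[:3]:print(q,d['conf'],d['centre'],onz(p,d['centre'],z))
for c in [.459,-.138],:
  h=.06
  P=[(c[0]+a,c[1]+b,.036) for a,b in((h,h),(h,-h),(-h,-h),(-h,h))]
  src=np.float32([proj(p,q)[::-1] for q in P]);print(src)
  M=cv2.getPerspectiveTransform(src,np.float32([[0,0],[600,0],[600,600],[0,600]]))
  cv2.imwrite('pics/w3.png',cv2.warpPerspective(p['frame'],M,(600,600))[:,:,::-1])
E
```

```text
[ 0.482 -0.118  0.201] [-0.445 -0.086  2.036 -0.     1.191 -2.784] [-0.375  0.927 -0.     0.   ] 224.0397528821737
collar 0.96 [247.1, 438.8] [ 0.434 -0.016  0.   ]
collar 0.84 [116.2, 444.7] [ 0.352 -0.101  0.   ]
collar 0.8 [324.5, 222.7] [ 0.638 -0.11   0.   ]
collar_tab 0.94 [257.0, 426.7] [ 0.448 -0.021  0.011]
collar_tab 0.92 [314.9, 225.3] [ 0.622 -0.117  0.011]
collar_tab 0.88 [95.9, 444.9] [ 0.344 -0.114  0.011]
[[328.905 278.801]
 [222.398 182.143]
 [325.659  66.33 ]
 [432.715 178.567]]
```

View pics/w3.png

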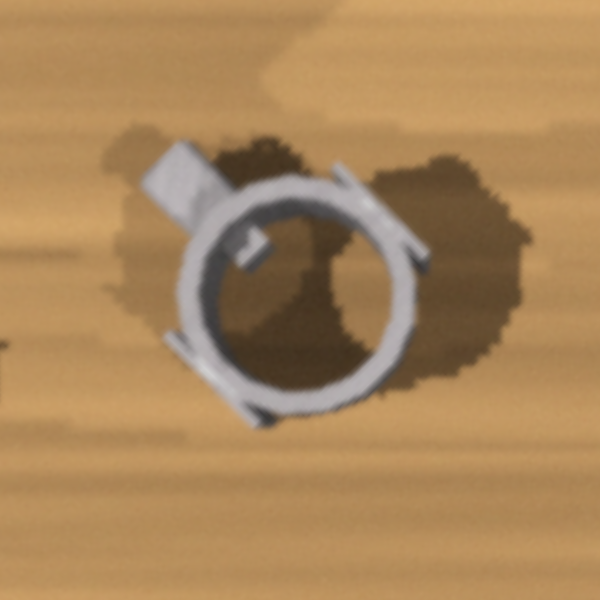

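The collar's axis projects to (297,295), i.e. (0.460, -0.137). Its lug is toward upper left at about +45°, with the tab inside on the same side and the cheeks as described. With joint 6 near its range end I take it at tool yaw 221.5° and descend.

Call:
servo_tool([
  [1,-0.3,-0.3,0,-0.3],
  [1,-0.56,-0.48,-0.3,-0.5],
  [1,-0.56,-0.48,-1,-0.5],
  [1,-0.56,-0.48,-1.7,-0.5],
  [1,-0.56,-0.48,-2.4,-0.5],
  [1,-0.56,-0.48,-3.1,-0.5],
  [1,-0.56,-0.48,-3.7,-0.5],
  [1,-0.56,-0.48,-4.3,-0.5],
  [1,-0.56,-0.48,-4.8,-0.5],
  [1,-0.56,-0.48,-4.82,-0.5],
])

```text
time: 5.57
eef_pos: [0.457, -0.136, 0.0046]
tcp_rot: [-0.354, 0.935, 0.003, -0.003]
contact_force: [-0.8, 0.7, 0.7]
opening: 0.999
```

Call:
servo_tool([
  [0.8,0,0,0,0],
  [0.7,0,0,0,0],
  [0.65,0,0,0,0],
  [0.6,0,0,0,0],
  [0.5,0,0,0,0],
  [0.4,0,0,0,0],
  [0.3,0,0,0,0],
  [0.3,0,0,0,0],
  [0.3,0,0,0,0],
  [0.3,0,0,0,0],
], grip_force=40)

```text
time: 6.4
eef_pos: [0.4584, -0.137, 0.0066]
tcp_rot: [-0.355, 0.935, 0.001, -0.002]
contact_force: [-1.5, -1.0, 6.1]
opening: 0.58
```

```bash
cat > st.py <<'E'
from h import *
np.set_printoptions(precision=4,suppress=True)
s=ctrl.get_state();q=s['tcp_rot'];print(s['time'],s['eef_pos'],s['qpos'],'yaw',(2*np.degrees(np.arctan2(q[1],q[0])))%360,'F',s['contact_force'],s['wrist_torque'],'op',s['opening'])
E
python3 st.py
```

```text
6.4 [ 0.4584 -0.137   0.0066] [-0.5025  0.1803  2.1781 -0.0008  0.7873 -2.7975] yaw 221.5278529915018 F [-1.5359 -1.0328  6.0701] [-0.0702  0.1253  0.0654] op 0.5801153715661475
```

Gripped at opening 0.58, about 49 mm, as expected for the cheeks. Lifting and moving over the post, lug starting about 12° short of the keyway.

Call:
servo_tool([
  [0.3,0,0,0.3,0],
  [0.3,0,0,0.8,0],
  [0.3,0,0,1.6,0],
  [0.3,0,0.1,2.4,-1],
  [0.3,0,0.5,3.2,-2.2],
  [0.3,0.2,1.2,3.5,-3.5],
  [0.3,0.4,2,3.5,-4.8],
  [0.3,0.6,2.8,3.5,-6.1],
  [0.3,0.8,3.6,3.5,-7.4],
  [0.3,1,4.4,3.5,-8.6],
])

```text
time: 7.23
eef_pos: [0.4979, 0.0408, 0.1466]
tcp_rot: [0.016, 1.0, 0.002, -0.001]
contact_force: [0.5, -0.2, -1.8]
opening: 0.58
```

Call:
servo_tool([
  [0.3,0.1,0.8,0,-1.2],
  [0.3,0.2,1.5,0,-2.4],
  [0.3,0.3,2.2,0,-3.6],
  [0.3,0.4,2.8,0,-4.8],
  [0.3,0.4,3.1,0,-5.8],
  [0.3,0.4,3.2,0,-6.7],
  [0.3,0.4,3.2,0,-6.7],
  [0.3,0.4,3.2,0,-6.7],
  [0.3,0.4,3.2,0,-6.7],
  [0.3,0.4,3.2,0,-6.7],
])

```text
time: 8.07
eef_pos: [0.5138, 0.1682, 0.1464]
tcp_rot: [0.303, 0.953, 0.002, -0.001]
contact_force: [-0.3, 0.2, -1.6]
opening: 0.576
```

```bash
cat st.py >t.py; cat >>t.py <<'E'
p=shot('wrist','w4')
for q in('collar','collar_tab','shoulder_top','base'):
  for d in ctrl.landmark_of(p,q)[:2]:print(q,d['conf'],d['centre'])
t=shot('top','t4')
for q,z in(('collar',s['eef_pos'][2]-.006),('collar_tab',s['eef_pos'][2]+.005)):
  for d in ctrl.landmark_of(t,q)[:5]:print(q,d['conf'],d['centre'],onz(t,d['centre'],z))
E
python3 t.py
```

```text
8.0667 [0.5138 0.1682 0.1464] [ 0.1266  0.0779  1.9801  0.0049  1.0828 -0.8306] yaw 144.70863411780454 F [-0.25    0.2413 -1.5961] [-0.0175  0.0275 -0.0069] op 0.575640039043747
collar 0.98 [277.8, 84.5]
collar 0.62 [298.7, 327.9]
collar_tab 0.96 [335.9, 327.6]
collar_tab 0.6 [297.8, 85.6]
shoulder_top 0.78 [238.3, 323.4]
base 0.85 [227.0, 324.1]
collar 0.94 [298.1, 342.6] [ 0.4329 -0.0144  0.1404]
collar 0.79 [344.1, 382.8] [ 0.3629 -0.0774  0.1404]
collar 0.7 [361.8, 458.2] [ 0.3374 -0.1948  0.1404]
collar 0.64 [190.7, 387.3] [ 0.6074 -0.0862  0.1404]
collar_tab 0.89 [291.3, 340.3] [ 0.4432 -0.0099  0.1514]
collar_tab 0.89 [197.8, 392.9] [ 0.5932 -0.0932  0.1514]
collar_tab 0.71 [360.5, 464.3] [ 0.3408 -0.2007  0.1514]
collar_tab 0.7 [347.8, 387.8] [ 0.3584 -0.0833  0.1514]
```

View pics/w4.png

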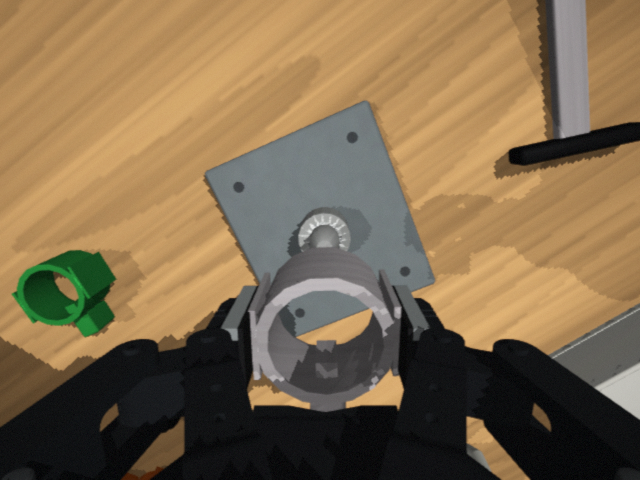

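The collar is held square: rim about rows 277–405 around column 325, tab at (327,345), lug below. Post at (324,238) on the tool's line. Now I measure the axis relative to the tool.

```bash
cat > t2.py <<'E'
from st import *
p=shot('wrist')
yaw=2*np.arctan2(q[1],q[0]);X=np.array([np.cos(yaw),np.sin(yaw)]);Y=np.array([X[1],-X[0]])
zt=s['eef_pos'][2]-.0066+.036
a=np.linspace(0,2*np.pi,200)
for o in(-.003,-.0015,0,.0015,.003):
  c=s['eef_pos'][:2]+o*X
  for r in(.024,.0197):
    R=np.array([proj(p,[c[0]+r*np.cos(t),c[1]+r*np.sin(t),zt]) for t in a]);print(o,r,R.min(0).round(1),R.max(0).round(1))
for k in range(2):
  for d in ctrl.landmark_of(p,'shoulder_top')[:1]:print(d['centre'],onz(p,d['centre'],.034))
# shoulder circle by model
m=ctrl.masks_of(p,'collar_tab')
for d in m[:2]:print(d['conf'],d['extent'])
# bright-edge profile down column 325
f=cv2.cvtColor(p['frame'],cv2.COLOR_RGB2GRAY);print(f[262:420,322:329].mean(1).astype(int))
print('cols',f[338:343,240:412].mean(0).astype(int))
E
python3 t2.py
```

```text
8.4667 [0.514  0.1686 0.1466] [ 0.1273  0.0782  1.9795  0.005   1.0828 -0.8294] yaw 144.68517665684638 F [-0.6247  1.0228 -2.6261] [ 0.0325 -0.0213  0.0053] op 0.5823039185663902
-0.003 0.024 [284.  252.4] [411.3 395.7]
-0.003 0.0197 [296.5 265.2] [400.9 382.8]
-0.0015 0.024 [279.6 252.1] [407.7 395.9]
-0.0015 0.0197 [292.1 265.1] [397.2 383. ]
0 0.024 [275.1 251.9] [404.1 396.1]
0 0.0197 [287.8 264.9] [393.5 383.2]
0.0015 0.024 [270.7 251.7] [400.4 396.4]
0.0015 0.0197 [283.4 264.7] [389.8 383.4]
0.003 0.024 [266.2 251.4] [396.7 396.6]
0.003 0.0197 [279.  264.5] [386.1 383.6]
[236.2, 320.4] [0.5135 0.1662 0.034 ]
[236.2, 320.4] [0.5135 0.1662 0.034 ]
0.86 [12.0, 248.4, 116.8, 338.1]
0.61 [249.8, 245.3, 403.8, 412.8]
[103 105 106 107 104 103 103 103 103 106 108 108 106 104 103 115 152 181
 185 187 187 185 183 183 184 185 186 181 161 124 118 119 119 118 118 118
 119 119 119 119 120 120 121 120 121 121 122 121 121 121 120 120 120 121
 121 120 119 119 118 118 117 113 114 129 150 166 170 174 176 179 180 179
 177 175 174 174 173 164 132 105 102 103 101 101 103 102  99  88  76  66
  60  58
[... 272 characters left out ...]
s [ 27  28  26  20  14  14  15  14  11  13  34 103 145 148 150 169 182 170
 157 154 154 154 155 155 154 153 154 138 108  92  93  93  94  95  95  96
  97  98  98 100 100 101 102 102 102 102 101 104 102 104 104 104 105 103
 101 101 101 105 109 115 119 124 130 137 146 153 162 168 173 175 177 177
 178 179 178 177 163 142 139 138 137 136 136 137 136 137 137 133 131 130
 130 130 130 126 124 133 157 172 172 170 168 165 164 160 157 151 140 130
 118 106  94  82  72  65  59  58  57  57  56  56  56  57  56  57  57  56
  55  56  57  57  56  55  55  55  55  56  55  54  55  54  53  54  55  63
  68  70  70  71  70  70  72  71  70  71  70  71  71  69  68  46  16   8
  10   8   9   7  10  13  13  13  11  11]
```

```bash
cat > t3.py <<'E'
from st import *
p=shot('wrist')
f=cv2.cvtColor(p['frame'],cv2.COLOR_RGB2GRAY);a=np.linspace(0,2*np.pi,240)
f=cv2.GaussianBlur(f.astype(np.float32),(0,0),1)
def ring(c,r):
  R=np.array([proj(p,[c[0]+r*np.cos(t),c[1]+r*np.sin(t),.034]) for t in a],np.float32)
  return cv2.remap(f,R[:,1].reshape(1,-1),R[:,0].reshape(1,-1),cv2.INTER_LINEAR)[0],R
best=[]
for x in np.arange(.508,.524,.0005):
  for y in np.arange(.160,.175,.0005):
    i,R=ring((x,y),.0170);o,_=ring((x,y),.0190)
    v=R[:,0]<248
    best.append((np.median((i-o)[v]),np.mean((i-o)[v]>10),x,y))
best.sort(key=lambda b:-b[1]);print(np.array(best[:12]))
E
python3 t3.py; python3 - <<'E'
import cv2;i=cv2.imread('pics/w4.png')[190:270,280:370];cv2.imwrite('pics/w4c.png',cv2.resize(i,None,fx=6,fy=6,interpolation=cv2.INTER_CUBIC))
E
```

```text
8.6667 [0.514  0.1688 0.1466] [ 0.1276  0.0783  1.9794  0.0049  1.0828 -0.8293] yaw 144.6954148789255 F [-0.8922  1.0869 -2.112 ] [ 0.0541 -0.0011  0.013 ] op 0.5752416604696102
[[25.9825  1.      0.5145  0.1675]
 [44.6861  1.      0.515   0.1665]
 [43.0224  1.      0.515   0.167 ]
 [37.9193  1.      0.515   0.1675]
 [44.35    1.      0.5155  0.166 ]
 [51.1067  1.      0.5155  0.1665]
 [51.1948  1.      0.5155  0.167 ]
 [44.4851  1.      0.5155  0.1675]
 [42.1199  1.      0.516   0.166 ]
 [48.5171  1.      0.516   0.1665]
 [51.3843  1.      0.516   0.167 ]
 [48.7849  1.      0.516   0.1675]]
```

View pics/w4c.png

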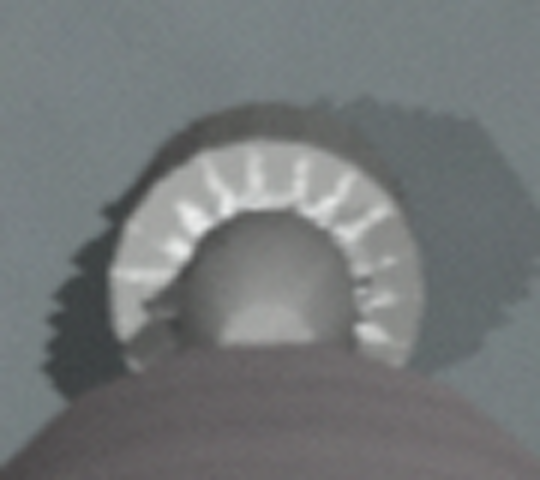

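The shoulder centre fits at (0.516, 0.1667), which agrees with the earlier values. The collar axis needs about (+1.3, -1.6) mm, then I lower to just above the shoulder.

Call:
servo_tool([
  [0.3,0.03,-0.04,0,0],
  [0.3,0.03,-0.04,-0.4,0],
  [0.3,0.03,-0.04,-0.8,0],
  [0.3,0.03,-0.04,-1.2,0],
  [0.3,0.03,-0.04,-1.6,0],
  [0.3,0.03,-0.04,-1.9,0],
  [0.3,0.03,-0.04,-2.15,0],
  [0.3,0.03,-0.04,-2.35,0],
  [0.3,0.03,-0.04,-2.5,0],
  [0.3,0.03,-0.04,-2.5,0],
])

```text
time: 9.55
eef_pos: [0.5145, 0.1671, 0.0454]
tcp_rot: [0.303, 0.953, 0.002, -0.001]
contact_force: [-0.5, 0.6, -1.5]
opening: 0.577
```

```bash
python3 st.py
```

```text
9.55 [0.5145 0.1671 0.0454] [ 0.1243  0.2283  2.0252  0.0056  0.8892 -0.8338] yaw 144.6943104248366 F [-0.5469  0.5992 -1.5306] [-0.014   0.0789 -0.0192] op 0.5768119719663175
```

Call:
servo_tool([
  [0.3,0.01,0,-0.05,0],
  [0.3,0.01,0,-0.1,0],
  [0.3,0.01,0,-0.15,0],
  [0.3,0.01,0,-0.2,0],
  [0.3,0.01,0,-0.25,0],
  [0.3,0.01,0,-0.3,0],
  [0.3,0.01,0,-0.34,0],
  [0.3,0.01,0,-0.37,0],
  [0.3,0.01,0,-0.37,0],
  [0.3,0.01,0,-0.37,0],
])

```text
time: 10.38
eef_pos: [0.5148, 0.1671, 0.0305]
tcp_rot: [0.303, 0.953, 0.002, -0.001]
contact_force: [-0.3, -0.1, -2.6]
opening: 0.581
```

```bash
python3 st.py
```

```text
10.3833 [0.5148 0.1671 0.0305] [ 0.1242  0.2545  2.0273  0.0057  0.8609 -0.8341] yaw 144.69558649983617 F [-0.2609 -0.0952 -2.6326] [-0.0011  0.0047  0.0055] op 0.5805009549829453
```

Call:
servo_tool([
  [0.3,0,0,-0.01,0],
  [0.3,0,0,-0.02,0],
  [0.3,0,0,-0.03,0],
  [0.3,0,0,-0.04,0],
  [0.3,0,0,-0.045,0],
  [0.3,0,0,-0.05,0],
  [0.3,0,0,-0.055,0],
  [0.3,0,0,-0.06,0],
  [0.3,0,0,-0.06,0],
  [0.3,0,0,-0.06,0],
])

```text
time: 11.22
eef_pos: [0.5151, 0.1671, 0.0292]
tcp_rot: [0.303, 0.953, 0.002, -0.001]
contact_force: [-3.3, -0.9, 7.1]
opening: 0.576
```

```bash
python3 st.py
```

```text
11.2167 [0.5151 0.1671 0.0292] [ 0.1243  0.2573  2.0269  0.0056  0.8584 -0.8341] yaw 144.70481887362635 F [-3.3288 -0.8573  7.091 ] [-0.1523  0.5393 -0.0095] op 0.5756271594607868
```

Contact at z 0.029, tab on the shoulder as expected, about 9 N. Turning with light pressure.

Call:
servo_tool([
  [0.3,0,0,-0.03,-0.2],
  [0.3,0,0,-0.03,-0.4],
  [0.3,0,0,-0.03,-0.6],
  [0.3,0,0,-0.03,-0.8],
  [0.3,0,0,-0.03,-1.0],
  [0.3,0,0,-0.03,-1.2],
  [0.3,0,0,-0.03,-1.4],
  [0.3,0,0,-0.03,-1.6],
  [0.3,0,0,-0.03,-1.8],
  [0.3,0,0,-0.03,-1.8],
])

```text
time: 12.05
eef_pos: [0.5166, 0.1676, 0.029]
tcp_rot: [0.377, 0.926, 0.003, 0.0]
contact_force: [-0.7, 2.6, 5.0]
opening: 0.579
```

```bash
python3 st.py
```

```text
12.05 [0.5166 0.1676 0.029 ] [ 0.1246  0.2585  2.0259  0.0063  0.8539 -0.6764] yaw 135.65901211996214 F [-0.6638  2.6459  5.006 ] [ 0.4721 -0.0921  0.0674] op 0.5785279331778558
```

Call:
servo_tool([
  [0.3,-0.02,-0.01,-0.03,-0.1],
  [0.3,-0.02,-0.01,-0.03,-0.2],
  [0.3,-0.02,-0.01,-0.04,-0.3],
  [0.3,-0.02,-0.01,-0.04,-0.4],
  [0.3,-0.02,-0.01,-0.05,-0.5],
  [0.3,-0.02,-0.01,-0.05,-0.6],
  [0.3,-0.02,-0.01,-0.05,-0.7],
  [0.3,-0.02,-0.01,-0.05,-0.8],
  [0.3,-0.02,-0.01,-0.05,-0.8],
  [0.3,-0.02,-0.01,-0.05,-0.8],
])

```text
time: 12.88
eef_pos: [0.5144, 0.1665, 0.0255]
tcp_rot: [0.409, 0.912, 0.002, -0.001]
contact_force: [-0.7, 0.6, -2.0]
opening: 0.579
```

```bash
python3 st.py
```

```text
12.8833 [0.5144 0.1665 0.0255] [ 0.1236  0.2614  2.0305  0.0051  0.8492 -0.607 ] yaw 131.6710019662783 F [-0.6537  0.5558 -1.9922] [-0.0455 -0.0057  0.0317] op 0.5791072934068283
```

It dropped in: z is 0.0255 with no force. Lowering gently.

Call:
servo_tool([
  [0.3,0.01,0,-0.03,0],
  [0.3,0.01,0,-0.06,0],
  [0.3,0.01,0,-0.09,0],
  [0.3,0.01,0,-0.12,0],
  [0.3,0.01,0,-0.15,0],
  [0.3,0.01,0,-0.17,0],
  [0.3,0.01,0,-0.19,0],
  [0.3,0.01,0,-0.21,0],
  [0.3,0.01,0,-0.21,0],
  [0.3,0.01,0,-0.21,0],
])

```text
time: 13.72
eef_pos: [0.5148, 0.1666, 0.0171]
tcp_rot: [0.409, 0.912, 0.002, -0.001]
contact_force: [-0.3, -0.7, -2.6]
opening: 0.581
```

```bash
python3 st.py
```

```text
13.7167 [0.5148 0.1666 0.0171] [ 0.1236  0.2771  2.0307  0.0051  0.8333 -0.6073] yaw 131.67747555654307 F [-0.3478 -0.728  -2.5656] [ 0.035   0.0021 -0.0029] op 0.5813322907991836
```

Call:
servo_tool([
  [0.3,0,0,-0.01,0],
  [0.3,0,0,-0.02,0],
  [0.3,0,0,-0.03,0],
  [0.3,0,0,-0.04,0],
  [0.3,0,0,-0.05,0],
  [0.3,0,0,-0.05,0],
  [0.3,0,0,-0.05,0],
  [0.3,0,0,-0.05,0],
  [0.3,0,0,-0.05,0],
  [0.3,0,0,-0.05,0],
])

```text
time: 14.55
eef_pos: [0.5149, 0.1666, 0.0166]
tcp_rot: [0.409, 0.912, 0.002, -0.001]
contact_force: [-4.0, -0.5, 8.3]
opening: 0.581
```

```bash
python3 st.py
```

```text
14.55 [0.5149 0.1666 0.0166] [ 0.1237  0.2785  2.03    0.005   0.8332 -0.6071] yaw 131.68036158128984 F [-4.0235 -0.5032  8.2667] [-0.0956  0.6973 -0.0231] op 0.5814887801522118
```

Contact at z 0.0166, about 12.7 mm below the shoulder contact, so it's home. Release and withdraw.

Call:
servo_tool([
  [0.62,0,0,0,0],
  [0.66,0,0,0,0],
  [0.72,0,0,0,0],
  [0.8,0,0,0,0],
  [0.9,0,0,0,0],
  [1,0,0,0,0],
  [1,0,0,0,0],
  [1,0,0,0,0],
  [1,0,0,0,0],
  [1,0,0,0,0],
])

```text
time: 15.38
eef_pos: [0.5149, 0.1667, 0.0166]
tcp_rot: [0.409, 0.912, 0.002, -0.001]
contact_force: [0.6, -0.6, 0.3]
opening: 0.998
```

Call:
servo_tool([
  [1,0,0,0.1,0],
  [1,0,0,0.4,0],
  [1,0,0,0.9,0],
  [1,0,0,1.5,0],
  [1,0,0,2.2,0],
  [1,0,0,2.9,0],
  [1,0.3,0,3.4,0],
  [1,0.6,-0.2,3.6,0],
  [1,0.9,-0.3,3.6,0],
  [1,0.9,-0.3,3.6,0],
])

```text
time: 16.22
eef_pos: [0.5535, 0.154, 0.1635]
tcp_rot: [0.41, 0.912, 0.003, 0.001]
contact_force: [-0.2, -0.3, 0.5]
opening: 0.999
```

```bash
python3 st.py; python3 - <<'E'
from h import *
p=shot('wrist','w5')
for q,z in(('collar',.01),('collar_tab',.021),('base',0)):
  for d in ctrl.landmark_of(p,q)[:2]:print(q,d['conf'],d['centre'],onz(p,d['centre'],z))
t=shot('side')['frame']
cv2.imwrite('pics/s5.png',np.hstack([p['frame'][:,:,::-1][::1,::1],]))
i=cv2.resize(t[150:290,190:360,::-1],None,fx=4,fy=4,interpolation=cv2.INTER_CUBIC);cv2.imwrite('pics/s5.png',i)
E
```

```text
16.2167 [0.5535 0.154  0.1635] [ 0.0934  0.1294  1.8898  0.0037  1.1171 -0.6347] yaw 131.62517332809995 F [-0.2373 -0.2744  0.4654] [-0.0313 -0.0053 -0.0023] op 0.99927115494911
collar 0.89 [279.1, 93.4] [ 0.44318581 -0.0088738   0.01      ]
collar_tab 0.79 [196.3, 296.8] [0.52389816 0.1573072  0.021     ]
collar_tab 0.61 [293.4, 94.0] [ 0.45267815 -0.01116685  0.021     ]
base 0.61 [176.4, 299.1] [0.51601639 0.16727238 0.        ]
```

View pics/w5.png

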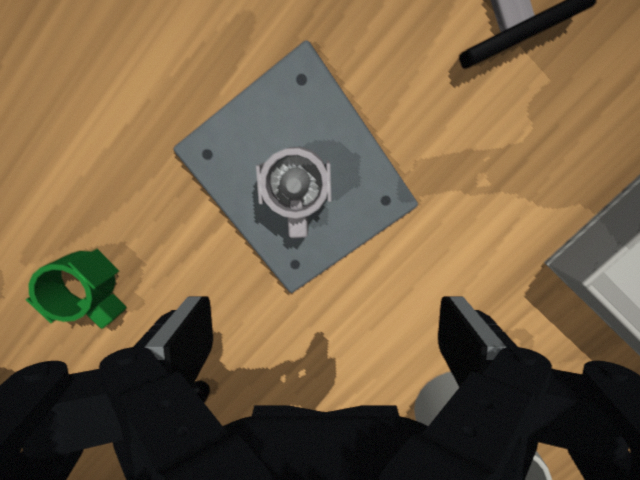

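View pics/s5.png

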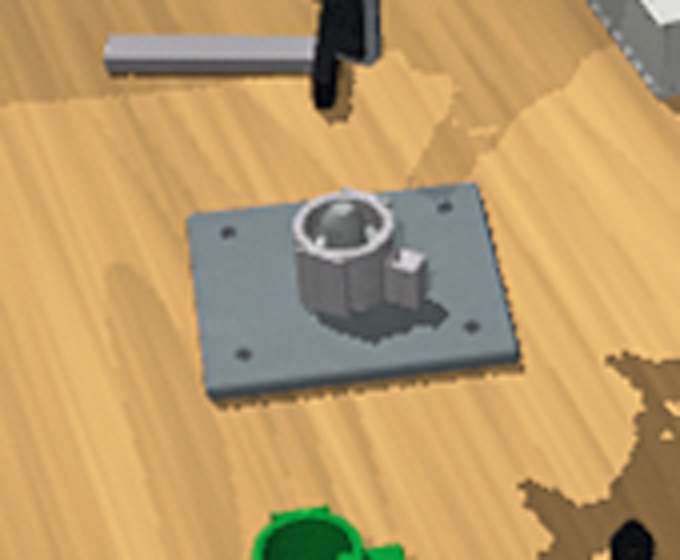

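The collar sits flat on the plate, around (293,185) in the wrist view, with the lug toward the keyway and the gripper clear. The side view shows no gap beneath it.

```bash
python3 -c "
from plant import ctrl
print(ctrl.sign_off())"
```

```text
the job is handed in; nothing more can be done
None
```

The grey collar is on the keyed post, with its tab in the keyway and its underside on the base plate. The gripper has let go and drawn back, and I handed the job in after about 16 s of robot time.

- **Fitting:** I gripped the collar by its cheeks and lowered it until the tab rested on the shoulder, at tool height z ≈ 0.029. I then turned it about 13° under roughly 10 N. It dropped into the keyway with the lug at about -48°, close to where I had seen the keyway.
- **Seated:** Lowering met no resistance until contact at z = 0.0166. That is about 12.6 mm below the shoulder contact, against the 13 mm expected. The force at that contact read 8 N.
- **Final views:** The wrist and side pictures show the collar flat on the plate with no gap, the lug on the keyway side, and the gripper clear with near-zero contact force.
- **Disagreements:** In the last wrist picture the network did not find the collar itself, only the green look-alike. It did put the tab at the right place on the post, so I relied on that, the pictures and the contact heights. Its earlier shoulder position was about 2.5 mm off my own fit of the post, so I used the fit.
- **Other things:** The arm touched nothing else that I know of. I did not re-measure the positions of the other objects at the end.

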